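# Send a used bread tin through the wash-up return flap

## Robot

A 6-joint arm with a two-finger parallel gripper is mounted at the origin on the work surface. World frame = base frame: x ahead of the robot, y to its left, z up, the work surface at z = 0. Lengths are in m, angles in degrees, forces in N, time in s.
With the tool pointing down it reaches from about 0.25 to 0.725 m from the base axis. Payload 9.7 kg.
Tool frame: the origin (TCP) lies midway between the tips of the shut fingers; the grasp point (between the pads) lies 19 mm behind it; z points along the fingers, y is the line along which they close (so a half turn about z gives the same grasp; the last joint's range is limited). The gripper opens to 85 mm and grips with 20 to 120 N. Pads are 22 mm wide; open, the fingers measure 114 mm over their backs; the gripper's body (76 mm by 85 mm) begins 54 mm behind the grasp point. The pads swing forward as they close: fully open they stand 13 mm farther back than shut.
Start: joints at [-64.229, 4.979, 10.078, 95.1, 0, 90], TCP at [0.239, -0.495, 0.231] pointing down, gripper open.
Joint ranges: [-179.16, 179.16], [-48.56, 103.87], [-65.8, 70.77], [-126.05, 130.52], [-82.76, 87.17], [-180, 180]. Speed limits (degrees/s): [127.2, 127.2, 147.25, 180, 180, 180].

## Interface

Orientations are given as [roll, pitch, yaw] about the fixed x, y, z axes, in that order (R = Rz(yaw) Ry(pitch) Rx(roll)).
In Python, from workcell import bot gives the robot as it stands.
- The arm moves only by the shell command python3 -m crank 'ROWS' [FORCE]. ROWS is JSON, a list of rows, each an object with "gripper": the finger opening in mm, from 0 to 85.4; "travel": the shift along the tool's x, y, z in mm, a list of three; "twist": the turn, a rotation vector about the tool's x, y, z in rad, a list of three. In form: [{"gripper": gripper, "travel": [tx, ty, tz], "twist": [rx, ry, rz]}, ...]. A call has 1 to 12 rows; each row shifts and turns the commanded pose from where the row before left it, along the tool's axes as they then stand; what a row does not reach is not made up. A row lasts 1/8 s, in which the tool goes at most 62.5 mm and 10.7 degrees, less where a joint would pass 70% of its speed; a pose out of reach is approached as far as the arm can. A call is refused whole if a number of a shift passes 62.5 or a number of a turn 0.188, either way. A call with a gripper value outside its range is refused whole. The fingers move at their own pace and stop on an object; FORCE is the grip in N (left out, the last holds). Time passes only in rows, so rows that do not move let the fingers close. It gives the time, the measured TCP pose, the force, the opening and the grip force at its end, in the units of the state.
- bot.get_obs(): the state, without advancing time (a new reading comes with each control period).
- bot.camera(name): name is "scene" or "top"; returns the picture (400x640x3 uint8, red, green, blue); there is no depth.
- bot.calibration(name): a dict with "vfov" (degrees; the focal length in pixels is half the picture's height over the tangent of half this angle, whatever the lens; pixels are square), "cx", "cy" (the principal point, pixels), "k1" (the pictures are not rectified: a ray, as slopes to the right and down, at radius r is drawn at 1 + k1 r^2 times it, then the intrinsics apply), "camera_from_world" (4x4, takes a point from world to camera coordinates). Camera axes: x right, y down, z forward; pixel columns grow to the right and rows downward; lengths in m; the calibration is good to about 2 mm. A picture is of the moment at which its call begins. calibration takes no time and is no camera call.
- bot.job_done(): hands the job in; it is judged then, once.
The state is a dict: "time": time; "q": joint angles; "qd": joint speeds; "joint_efforts": joint torques, N m; "ee_pos": TCP position; "tcp_rot": TCP orientation; "wrist_force": force on the tool from outside, world axes, zero at the start; "torque": the same for the moment, N m; "opening": finger opening in m; "grasp_force": force on a finger pad.
Only numpy, scipy, OpenCV 4.12 (cv2) and the standard library are available. Lean on these libraries where they do the work, as an engineer would, in place of code of your own. Each camera call takes 0.05 s, during which the arm holds its last target. There are 200 camera calls.

## Task

Slide the used bread tin along the steel landing and push it, without lifting it, through the yellow sprung flap so that it slips right way up into the chute behind and the flap closes again behind it. Then press the green call button fully down and let it come up again. Leave the cup, the jar and the sauce bottle where they are.

Things in the scene. Friction and masses are not known exactly. Their poses are not given: they have to be found in the camera images.
- sill (a point): Reference point of the wash-up return hatch, fixed to the table: on the steel landing's top (110 mm above the table), in the middle of the flap opening, in the flap's plane. x points level through the flap into the chute, y to the left, z up. The flat landing reaches 215 mm from here to -x and 240 mm to either side.
- lintel (a point): Middle of the opening's lintel, 77 mm straight above the sill; same axes. The green front plate (12 mm thick, 480 mm wide, top edge 82 mm above the landing) stands in the flap's plane. Its opening is 130 mm wide and 72 mm high; the 10 mm high lintel closes it above, so an upright finger can go no farther than the plate's front face at x = -6 mm.
- chute (a point): Middle of the chute's slope, 90 mm behind the flap's plane and 52 mm below the sill; same axes as the sill. The slippery chute, 150 mm wide and open above, begins at the flap's plane and falls at 30 degrees to an end wall 186 mm behind it. Once more than half of the tin is past the plane it tips onto the chute and slides down by itself, even under the flap.
- flap (a joint): Yellow flap, 124 mm wide, 66 mm high, 4 mm thick, hung from a level hinge 70 mm above the landing in the hatch's opening. 0 rad = shut (hanging upright), grows to 1.4 rad as its lower edge swings inwards to the chute; it cannot swing outwards. A weak spring (under 1.5 N at its lower edge) shuts it.
- tin: Dark steel bread tin, open on top, brown crust on its inner floor: 130 mm long (its x axis), 90 mm wide (y), 42 mm high (z), walls 3 mm, about 0.5 kg. Origin at the centre of its underside. It starts on the landing, to the left or right of the flap opening, its x axis roughly along the hatch's x axis (up to about 25 degrees askew).
- call (a joint): Travel of the green call button: 0 m = up, 0.006 m = fully down; sprung, fully down takes 5 N.
- call_top (a point): Centre of the top of the green call button (44 mm across, in a black housing on a 60 mm high steel box fixed to the table, left or right of the hatch). It is pressed straight down.
- cup: Blue ceramic cup without handle, 68 mm across and 85 mm high, standing on the landing on the side of the flap opening where the tin is not. Origin at the centre of its foot. Leave alone.
- jar: Amber jar, 66 mm across, 110 mm high, on the table beside the hatch, on the side where the call button is not. Origin at the centre of its foot. Leave alone.
- sauce: Red sauce bottle, 56 mm across, 150 mm high, on the table left of the chute. Origin at the centre of its foot. Leave alone.
Mind the look-alikes: they are no part of the job. What is shaped like the part that bears call but red is not meant.

How it is judged (in metres and radians):
On the way, in this order (a step that is already met when the one before it is completed fails the run):
1. the tin, standing in the opening, holds the flap open (value of joint flap above 0.3 rad and x of tin in the frame of sill between -0.07 and 0.09 m and z of tin in the frame of sill below 0.025 m), for 0.1 s.
2. the whole tin is in the chute and the flap has shut behind it (value of joint flap below 0.08 rad and x of tin in the frame of sill above 0.07 m and z of tin in the frame of sill below -0.01 m), for 0.2 s.
3. the call button is pressed fully down (value of joint call above 0.005 m).
At the end, for the whole second after the job is handed in: The tin rests, right way up (within 43 degrees of level, the chute's 30 degree slope included), in the chute: its origin 70 to 180 mm behind the flap's plane, within 70 mm of the middle and at least 10 mm below the sill; the flap is shut (under 0.08 rad) and the call button is up again (under 2 mm) (all of step 2 and x of tin in the frame of sill below 0.18 m and y of tin in the frame of sill between -0.07 and 0.07 m and angle between tin's own z axis and vertical below 0.75 rad and linear speed of tin below 0.02 m/s and value of joint call below 0.002 m); the robot touches nothing.
It fails at once if the tin is lifted (more than 45 mm above the landing) (z of tin in the frame of sill above 0.045 m).
It fails at once if the cup, jar or sauce bottle is shifted more than 30 mm or knocked over (distance of any of cup, jar, sauce from where it was at the start of the episode above 0.03 m or angle between any of cup, jar, sauce's own z axis and vertical above 0.5 rad).
It also fails if it takes over 64 s, if anything falls off the work surface, if the arm or the gripper's body presses on something with over 40 N, if the wrist force passes 120 N, or if a joint passes its speed limit or range.

## Working session

There is one attempt and no reset: what is moved stays moved. The work goes in short steps, Python scripts to look and compute and a shell command to move; the robot and the scene stay as the last step left them, time stands still between calls to the robot, and variables do not carry over. Pictures are saved under pics/ and viewed, at most 10 in all, crops included, and the job is handed in when it is done.

```bash
ls; mkdir -p pics; cat > h.py <<'E'
import numpy as np, cv2
from workcell import bot
def cal(n):
    c=bot.calibration(n); f=200/np.tan(np.radians(c["vfov"]/2)); return c,f,np.array(c["camera_from_world"])
def ray(n,u,v):
    c,f,T=cal(n); x=(u-c["cx"])/f; y=(v-c["cy"])/f
    rd=np.hypot(x,y); r=rd
    for _ in range(30): r=rd/(1+c["k1"]*r*r)
    s=r/rd if rd>0 else 1
    R=T[:3,:3]; return -R.T@T[:3,3], R.T@np.array([x*s,y*s,1])
def onz(n,u,v,z):
    o,d=ray(n,u,v); return o+d*(z-o[2])/d[2]
def proj(n,p):
    c,f,T=cal(n); q=T[:3,:3]@np.array(p)+T[:3,3]; x,y=q[:2]/q[2]; k=1+c["k1"]*(x*x+y*y)
    return np.array([c["cx"]+f*x*k,c["cy"]+f*y*k])
def save(n,f):
    im=bot.camera(n); cv2.imwrite("pics/"+f,im[:,:,::-1]); return im
E
python3 - <<'E'
from h import *
for n in("top","scene"):
    save(n,n+"1.png"); print(n,ray(n,320,200))
o=bot.get_obs(); print(o["time"],o["ee_pos"],o["tcp_rot"],o["wrist_force"],o["opening"])
E
```

```text
pics
top (array([0.38444719, 0.00802219, 1.16876188]), array([ 0.10019806, -0.01632289, -0.99486372]))
scene (array([0.85607111, 0.38471891, 0.8719876 ]), array([-0.41443017, -0.40247125, -0.81657734]))
0.1 [ 0.23902644 -0.49512312  0.23062832] [-1.79929863e+02  1.67439480e-03  2.57706584e+01] [-0.18597861 -0.61575091 -0.05215388] 0.08561564704913217
```

View pics/top1.png

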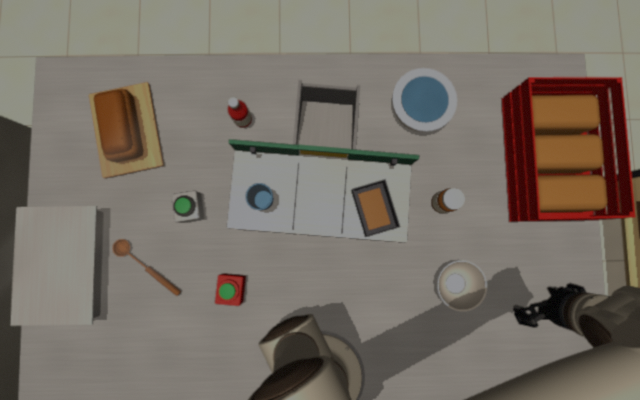

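View pics/scene1.png

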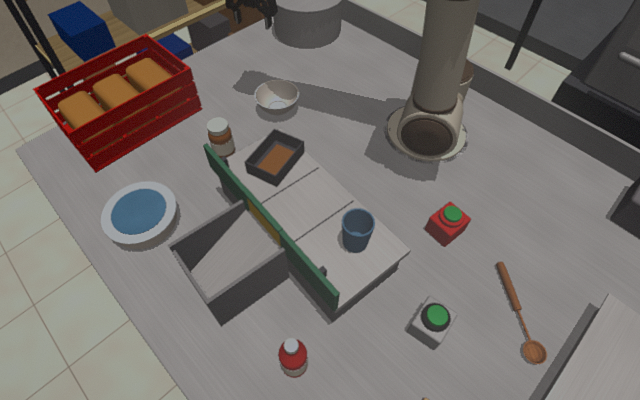

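Look-alikes:
- Call button: the green button in a black housing on the steel box at top (184,206), or the green button on the red box at (228,291). The red one is the decoy, so I choose (184,206).
- Tin: the dark tin at (375,208) on the landing, or the brown loaf on the board at (120,125). I choose the tin.

The cup is at (260,198), the jar at (450,200) and the sauce bottle at (238,111).

```bash
python3 - <<'E'
from h import *
im=save("top","t2.png"); hsv=cv2.cvtColor(im,cv2.COLOR_RGB2HSV)
c=cv2.resize(im[80:250,160:425],None,fx=3,fy=3,interpolation=cv2.INTER_CUBIC); cv2.imwrite("pics/crop.png",c[:,:,::-1])
# plate green
g=cv2.inRange(hsv,(50,60,30),(90,255,255)); g[:, :225]=0; g[200:]=0
ct=max(cv2.findContours(g,0,2)[0],key=cv2.contourArea); print("plate",cv2.boxPoints(cv2.minAreaRect(ct)).tolist())
b=cv2.inRange(hsv,(50,80,60),(80,255,255)); b=b[185:225,160:210]; ys,xs=np.nonzero(b); print("btn",xs.mean()+160,ys.mean()+185,len(xs))
print(onz("top",xs.mean()+160,ys.mean()+185,.075))
# tin
V=hsv[...,2].copy(); m=((V<95)).astype(np.uint8)*255; m[:175]=0;m[245:]=0;m[:,:346]=0;m[:,405:]=0
ct=max(cv2.findContours(m,0,2)[0],key=cv2.contourArea); r=cv2.minAreaRect(ct); bp=cv2.boxPoints(r); print("tin",bp.tolist())
w=np.array([onz("top",*p,.152)for p in bp]); print(w,w.mean(0))
# landing
for p in [(228,229),(408,241)]: print("corner",onz("top",*p,.11))
for p in [(260,190,),(450,200),(238,111)]: print(onz("top",*p,.1))
E
```

```text
plate [[228.39312744140625, 148.28274536132812], [229.18621826171875, 138.7655029296875], [418.2069091796875, 154.51724243164062], [417.413818359375, 164.03448486328125]]
btn 182.38248847926266 204.99539170506912 217
[0.48659752 0.36730548 0.075     ]
tin [[350.275146484375, 189.04672241210938], [385.0537109375, 178.46194458007812], [399.635009765625, 226.37197875976562], [364.8564453125, 236.95675659179688]]
[[ 0.51399147 -0.08703662  0.152     ]
 [ 0.54026813 -0.17781802  0.152     ]
 [ 0.41594577 -0.21127418  0.152     ]
 [ 0.390553   -0.12128528  0.152     ]] [ 0.46518959 -0.14935352  0.152     ]
corner [0.41785814 0.23476326 0.11      ]
corner [ 0.37805928 -0.24131262  0.11      ]
[0.52160138 0.15156626 0.1       ]
[ 0.4867249  -0.36280157  0.1       ]
[0.74110735 0.21154901 0.1       ]
```

View pics/crop.png

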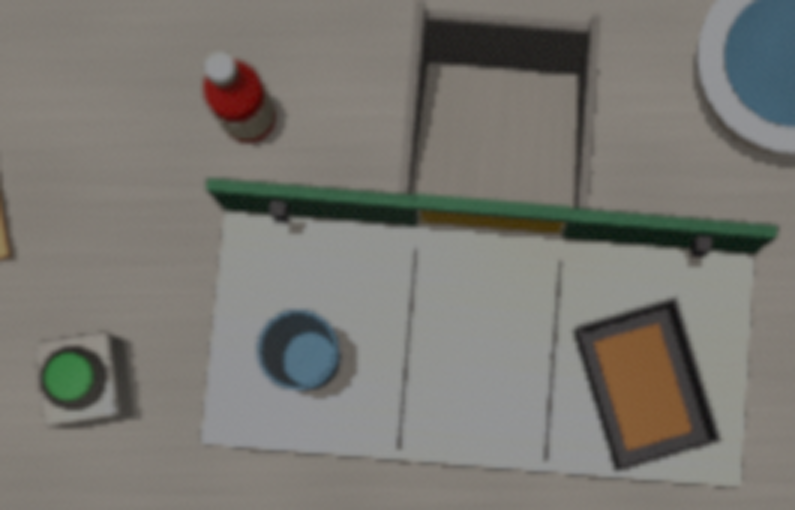

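The crop confirms the true call button: green in a black housing on a light steel box at crop (68,376). The tin is right of the opening, centred near crop (645,385), and the yellow flap is at crop (490,222). I'll pinch the tin's rear wall and slide it with that, so I go above the wall first.

```bash
cat >> h.py <<'E'
from scipy.spatial.transform import Rotation as Ro
def L(n,k=3): print(n,np.round(k if False else n,3))
SY=np.radians(-4.78); XD=np.array([np.cos(SY),np.sin(SY),0]); YD=np.array([-np.sin(SY),np.cos(SY),0]); SILL=np.array([.612,-.0212,.11])
def tosill(p): d=np.array(p)-SILL; return np.array([d@XD,d@YD,d[2]])
def go(p,yaw=None):
    "tool-frame mm shift to world p; yaw change in rad about tool z"
    o=bot.get_obs(); R=Ro.from_euler("xyz",o["tcp_rot"],degrees=True)
    print("t",o["time"],"pos",np.round(o["ee_pos"],4),"sill",np.round(tosill(o["ee_pos"]),4),"rot",np.round(o["tcp_rot"],1),"F",np.round(o["wrist_force"],1),"op",round(o["opening"],4))
    s=R.inv().apply(np.array(p)-o["ee_pos"])*1000; print("shift mm",np.round(s,1))
    if yaw is not None:
        print("twist",np.round((R.inv()*Ro.from_euler("xyz",[180,0,yaw],degrees=True)).as_rotvec(),3))
E
python3 - <<'E'
from h import *
for u,v in [(229.2,138.8),(418.2,154.5)]: print(tosill(onz("top",u,v,.192)))
print(tosill([.465,-.149,.11]))
go([.404,-.166,.231],105.4)
E
```

```text
[0.00759507 0.23821115 0.082     ]
[ 0.00129486 -0.23549126  0.082     ]
[-0.13583916 -0.13960502  0.        ]
t 0.15 pos [ 0.2391 -0.4951  0.2308] sill [-0.3321 -0.5034  0.1208] rot [-179.9   -0.    25.8] F [-0.3  0.2  0.3] op 0.0853
shift mm [ 291.6 -224.7   -0. ]
twist [-1.00e-03 -1.00e-03 -1.39e+00]
```

```bash
python3 -m crank '[{"gripper":60,"travel":[36.5,-28,0],"twist":[0,0,0]},{"gripper":60,"travel":[36.5,-28,0],"twist":[0,0,0]},{"gripper":60,"travel":[36.5,-28,0],"twist":[0,0,0]},{"gripper":60,"travel":[36.5,-28,0],"twist":[0,0,0]},{"gripper":60,"travel":[36.5,-28,0],"twist":[0,0,0]},{"gripper":60,"travel":[36.5,-28,0],"twist":[0,0,0]},{"gripper":50,"travel":[36.5,-28,0],"twist":[0,0,0]},{"gripper":40,"travel":[36.5,-28,0],"twist":[0,0,0]}]'
python3 -m crank '[{"gripper":40,"travel":[0,0,0],"twist":[0,0,-0.174]},{"gripper":40,"travel":[0,0,0],"twist":[0,0,-0.174]},{"gripper":40,"travel":[0,0,0],"twist":[0,0,-0.174]},{"gripper":40,"travel":[0,0,0],"twist":[0,0,-0.174]},{"gripper":40,"travel":[0,0,0],"twist":[0,0,-0.174]},{"gripper":40,"travel":[0,0,0],"twist":[0,0,-0.174]},{"gripper":40,"travel":[0,0,0],"twist":[0,0,-0.174]},{"gripper":40,"travel":[0,0,0],"twist":[0,0,-0.174]},{"gripper":40,"travel":[0,0,0],"twist":[0,0,0]}]'
python3 - <<'E'
from h import *
go([.404,-.166,.123],105.4); print(bot.get_obs()["q"])
im=save("scene","s3.png"); cv2.imwrite("pics/s3c.png",cv2.resize(im[70:300,150:420],None,fx=2.2,fy=2.2)[:,:,::-1])
E
```

```text
time: 1.15
ee_pos: [0.4051, -0.1652, 0.2312]
tcp_rot: [180.0, -0.0, 25.8]
wrist_force: [1.0, 0.1, -0.4]
opening: 0.04
grasp_force: 0.0
time: 2.28
ee_pos: [0.4046, -0.1666, 0.2311]
tcp_rot: [-180.0, -0.0, 105.5]
wrist_force: [0.0, -1.3, 0.0]
opening: 0.0397
grasp_force: 0.0
t 2.275 pos [ 0.4046 -0.1666  0.2311] sill [-0.1946 -0.1622  0.1211] rot [-180.    -0.   105.5] F [ 0.  -1.3  0. ] op 0.0397
shift mm [  0.7  -0.4 108.1]
twist [-0.    -0.     0.001]
[-2.23796229e+01 -1.02854183e+01 -4.62722144e+00  9.56777329e+01
  1.00778479e-03  5.21632732e+01]
```

View pics/s3c.png

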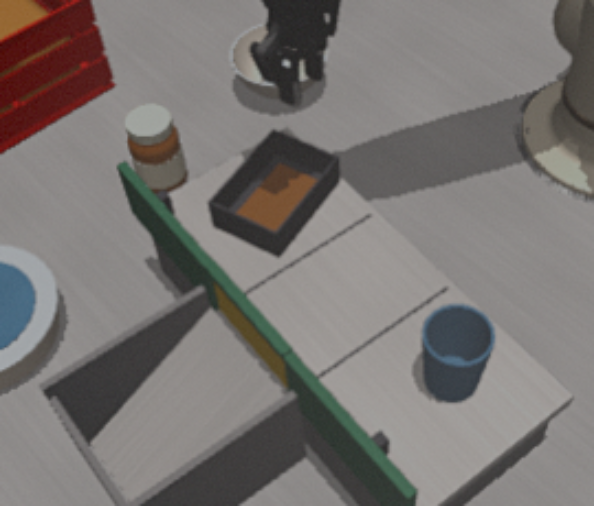

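The gripper hangs above the rear wall. The tin's rear rim corners are at crop (340,155) and (277,133). I'll cross-check them against the top view, then descend.

```bash
python3 - <<'E'
from h import *
for u,v in[(340,155),(277,133),(210,210),(277,253)]: print(onz("scene",150+u/2.2,70+v/2.2,.152))
E
python3 -m crank '[{"gripper":40,"travel":[0,0,30],"twist":[0,0,0]},{"gripper":40,"travel":[0,0,30],"twist":[0,0,0]},{"gripper":40,"travel":[0,0,24],"twist":[0,0,0]},{"gripper":40,"travel":[0,0,14],"twist":[0,0,0]},{"gripper":40,"travel":[0,0,8],"twist":[0,0,0]},{"gripper":40,"travel":[0,0,0],"twist":[0,0,0]}]'
```

```text
[ 0.38995192 -0.12562399  0.152     ]
[ 0.4177104  -0.20212538  0.152     ]
[ 0.54609341 -0.16532638  0.152     ]
[ 0.53295025 -0.07043733  0.152     ]
time: 3.08
ee_pos: [0.4047, -0.1666, 0.1254]
tcp_rot: [-180.0, -0.0, 105.5]
wrist_force: [-0.3, -0.5, 0.2]
opening: 0.04
grasp_force: 0.0
```

```bash
python3 -m crank '[{"gripper":20,"travel":[0,0,0],"twist":[0,0,0]},{"gripper":10,"travel":[0,0,0],"twist":[0,0,0]},{"gripper":0,"travel":[0,0,0],"twist":[0,0,0]},{"gripper":0,"travel":[0,0,0],"twist":[0,0,0]},{"gripper":0,"travel":[0,0,0],"twist":[0,0,0]}]' 40
python3 - <<'E'
from h import *
p=SILL-.1985*XD+0*YD; p[2]=.1254   # tin centre at x=-.135
go(p,85.2)
E
```

```text
time: 3.7
ee_pos: [0.405, -0.1668, 0.1259]
tcp_rot: [180.0, 0.0, 105.5]
wrist_force: [-0.8, -0.2, 5.8]
opening: 0.0021
grasp_force: 40.5
t 3.7 pos [ 0.405  -0.1668  0.1259] sill [-0.1942 -0.1623  0.0159] rot [180.    0.  105.5] F [-0.8 -0.2  5.8] op 0.0021
shift mm [153.7  52.3   0.4]
twist [0.001 0.001 0.355]
```

```bash
python3 -m crank '[{"gripper":0,"travel":[0,0,0],"twist":[0,0,0.06]},{"gripper":0,"travel":[0,0,0],"twist":[0,0,0.09]},{"gripper":0,"travel":[0,0,0],"twist":[0,0,0.09]},{"gripper":0,"travel":[0,0,0],"twist":[0,0,0.075]},{"gripper":0,"travel":[0,0,0],"twist":[0,0,0.04]},{"gripper":0,"travel":[0,0,0],"twist":[0,0,0]}]'
python3 - <<'E'
from h import *
p=SILL-.19*XD; p[2]=.1257
go(p,85.2)
E
```

```text
time: 4.45
ee_pos: [0.4051, -0.1663, 0.1259]
tcp_rot: [179.9, -0.0, 85.2]
wrist_force: [1.4, 3.0, 5.8]
opening: 0.0019
grasp_force: 40.5
t 4.45 pos [ 0.4051 -0.1663  0.1259] sill [-0.194  -0.1619  0.0159] rot [179.9  -0.   85.2] F [1.4 3.  5.8] op 0.0019
shift mm [161.9   3.9   0.3]
twist [ 0.001 -0.001 -0.   ]
```

```bash
python3 -m crank '[{"gripper":0,"travel":[12,0,0],"twist":[0,0,0]},{"gripper":0,"travel":[25,0,0],"twist":[0,0,0]},{"gripper":0,"travel":[25,0,0],"twist":[0,0,0]},{"gripper":0,"travel":[25,1,0],"twist":[0,0,0]},{"gripper":0,"travel":[25,1,0],"twist":[0,0,0]},{"gripper":0,"travel":[25,1,0],"twist":[0,0,0]},{"gripper":0,"travel":[17,1,0],"twist":[0,0,0]},{"gripper":0,"travel":[8,0,0],"twist":[0,0,0]},{"gripper":0,"travel":[0,0,0],"twist":[0,0,0]}]'
python3 - <<'E'
from h import *
p=SILL-.095*XD; p[2]=.1257
go(p,85.2)
im=save("top","t4.png"); cv2.imwrite("pics/t4c.png",cv2.resize(im[80:250,220:425],None,fx=3,fy=3,interpolation=cv2.INTER_CUBIC)[:,:,::-1])
E
```

```text
time: 5.58
ee_pos: [0.4226, -0.0046, 0.1259]
tcp_rot: [179.9, -0.0, 85.2]
wrist_force: [-0.0, 3.2, 4.8]
opening: 0.0022
grasp_force: 40.5
t 5.575 pos [ 0.4226 -0.0046  0.1259] sill [-0.1901  0.0007  0.0159] rot [179.9  -0.   85.2] F [-0.   3.2  4.8] op 0.0022
shift mm [-0.8 95.1  0.3]
twist [ 0.001 -0.001  0.001]
```

View pics/t4c.png

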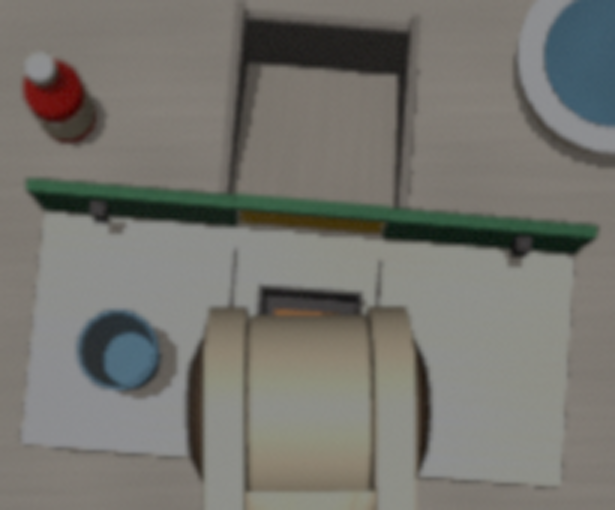

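The tin is square to the opening and centred, with its front rim at crop (260–362, ~291) between the seams at 236 and 381. I'll bring its front close to the flap, release it, then push from behind with both fingers spread across the rear wall.

```bash
python3 -m crank '[{"gripper":0,"travel":[0,8,0],"twist":[0,0,0]},{"gripper":0,"travel":[0,16,0],"twist":[0,0,0]},{"gripper":0,"travel":[0,14,0],"twist":[0,0,0]},{"gripper":0,"travel":[0,7,0],"twist":[0,0,0]},{"gripper":0,"travel":[0,0,0],"twist":[0,0,0]},{"gripper":20,"travel":[0,0,0],"twist":[0,0,0]},{"gripper":30,"travel":[0,0,0],"twist":[0,0,0]},{"gripper":30,"travel":[0,0,0],"twist":[0,0,0]},{"gripper":30,"travel":[0,0,-15],"twist":[0,0,0]},{"gripper":30,"travel":[0,0,-30],"twist":[0,0,0]},{"gripper":30,"travel":[0,-20,-20],"twist":[0,0,0]},{"gripper":30,"travel":[0,-40,0],"twist":[0,0,0]}]'
python3 -m crank '[{"gripper":50,"travel":[0,0,0],"twist":[0,0,-0.1745]},{"gripper":50,"travel":[0,0,0],"twist":[0,0,-0.1745]},{"gripper":50,"travel":[0,0,0],"twist":[0,0,-0.1745]},{"gripper":50,"travel":[0,0,0],"twist":[0,0,-0.1745]},{"gripper":50,"travel":[0,0,0],"twist":[0,0,-0.1745]},{"gripper":50,"travel":[0,0,0],"twist":[0,0,-0.1745]},{"gripper":50,"travel":[0,0,0],"twist":[0,0,-0.1745]},{"gripper":50,"travel":[0,0,0],"twist":[0,0,-0.1745]},{"gripper":50,"travel":[0,0,0],"twist":[0,0,-0.1745]},{"gripper":50,"travel":[0,0,0],"twist":[0,0,0]}]'
python3 - <<'E'
from h import *
p=SILL-.190*XD; p[2]=.131
go(p,175.2); print(bot.get_obs()["q"])
im=save("scene","s5.png"); cv2.imwrite("pics/s5c.png",cv2.resize(im[70:300,150:450],None,fx=2.2,fy=2.2)[:,:,::-1])
E
```

```text
time: 7.12
ee_pos: [0.4079, -0.0043, 0.1926]
tcp_rot: [179.8, -0.0, 85.2]
wrist_force: [-1.2, 0.5, -0.6]
opening: 0.0301
grasp_force: 0.0
time: 8.38
ee_pos: [0.4075, -0.0043, 0.1912]
tcp_rot: [180.0, 0.1, 175.1]
wrist_force: [-1.1, 0.1, -0.1]
opening: 0.0499
grasp_force: 0.0
t 8.375 pos [ 0.4075 -0.0043  0.1912] sill [-2.052e-01 -2.000e-04  8.120e-02] rot [1.800e+02 1.000e-01 1.751e+02] F [-1.1  0.1 -0.1] op 0.0499
shift mm [-15.2   0.2  60.2]
twist [ 0.     0.001 -0.002]
[-5.99750395e-01 -1.51862436e+01 -1.30856309e+01  9.20450138e+01
 -3.23603377e-04  4.29856176e+00]
```

View pics/s5c.png

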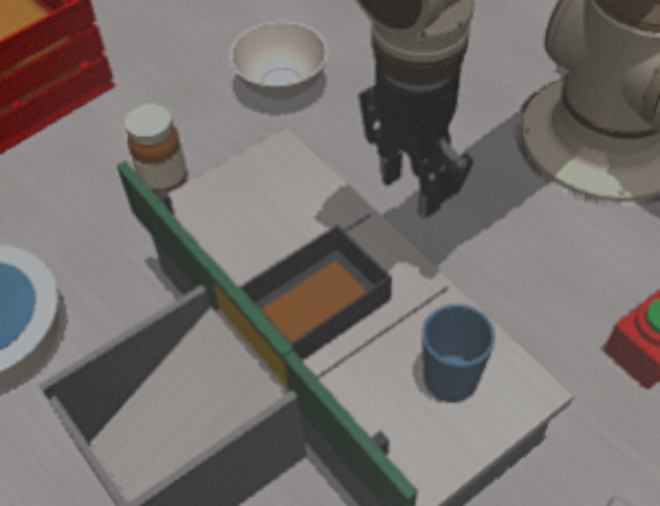

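The tin stands straight in front of the flap, with its rear rim at crop (338,232)–(388,280) and the gripper behind it. Lower and push.

```bash
python3 -m crank '[{"gripper":50,"travel":[0,0,25],"twist":[0,0,0]},{"gripper":50,"travel":[0,0,23],"twist":[0,0,0]},{"gripper":50,"travel":[0,0,10],"twist":[0,0,0]},{"gripper":50,"travel":[-15,0,0],"twist":[0,0,0]},{"gripper":50,"travel":[-15,0,0],"twist":[0,0,0]},{"gripper":50,"travel":[-12,0,0],"twist":[0,0,0]},{"gripper":50,"travel":[-12,0,0],"twist":[0,0,0]},{"gripper":50,"travel":[-12,0,0],"twist":[0,0,0]},{"gripper":50,"travel":[-12,0,0],"twist":[0,0,0]},{"gripper":50,"travel":[-12,0,0],"twist":[0,0,0]},{"gripper":50,"travel":[-12,0,0],"twist":[0,0,0]},{"gripper":50,"travel":[0,0,0],"twist":[0,0,0]}]'
python3 - <<'E'
from h import *
p=SILL-.02*XD; p[2]=.133
go(p,175.2)
im=save("scene","s6.png"); cv2.imwrite("pics/s6c.png",cv2.resize(im[70:300,150:450],None,fx=2.2,fy=2.2)[:,:,::-1])
E
```

```text
time: 9.93
ee_pos: [0.5099, -0.0129, 0.132]
tcp_rot: [-180.0, 0.0, 175.2]
wrist_force: [0.3, -0.7, -0.1]
opening: 0.0497
grasp_force: 0.0
t 9.925 pos [ 0.5099 -0.0129  0.132 ] sill [-0.1025 -0.0003  0.022 ] rot [-180.     0.   175.2] F [ 0.3 -0.7 -0.1] op 0.0497
shift mm [-82.5   0.4  -0.9]
twist [-0.     0.    -0.001]
```

View pics/s6c.png

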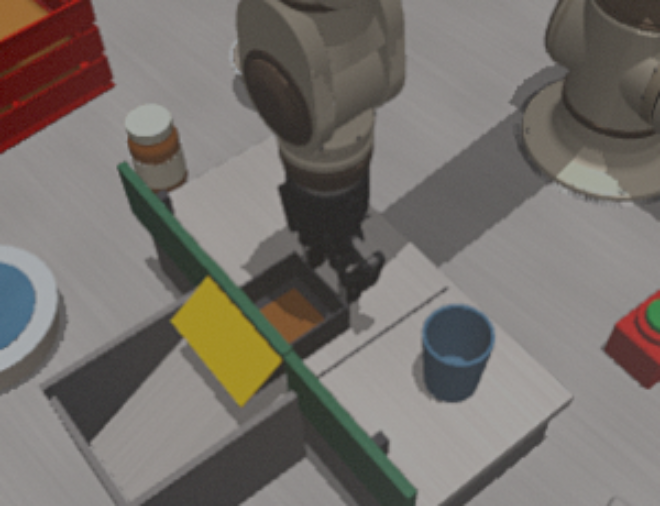

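The tin is entering straight and the flap is held open at crop (225,340). Continue the push.

```bash
python3 -m crank '[{"gripper":50,"travel":[-8,0,0],"twist":[0,0,0]},{"gripper":50,"travel":[-12,0,0],"twist":[0,0,0]},{"gripper":50,"travel":[-12,0,0],"twist":[0,0,0]},{"gripper":50,"travel":[-12,0,0],"twist":[0,0,0]},{"gripper":50,"travel":[-12,0,0],"twist":[0,0,0]},{"gripper":50,"travel":[-10,0,0],"twist":[0,0,0]},{"gripper":50,"travel":[-7,0,0],"twist":[0,0,0]},{"gripper":50,"travel":[-5,0,0],"twist":[0,0,0]},{"gripper":50,"travel":[-3,0,0],"twist":[0,0,0]},{"gripper":50,"travel":[0,0,0],"twist":[0,0,0]}]'
python3 - <<'E'
from h import *
p=SILL-.02*XD; p[2]=.133
go(p,175.2)
im=save("scene","s7.png"); cv2.imwrite("pics/s7c.png",cv2.resize(im[70:300,150:450],None,fx=2.2,fy=2.2)[:,:,::-1])
E
```

```text
time: 11.22
ee_pos: [0.5897, -0.0197, 0.1323]
tcp_rot: [180.0, -0.0, 175.2]
wrist_force: [-0.9, -0.3, 0.1]
opening: 0.0502
grasp_force: 0.0
t 11.225 pos [ 0.5897 -0.0197  0.1323] sill [-0.0224 -0.0003  0.0223] rot [180.   -0.  175.2] F [-0.9 -0.3  0.1] op 0.0502
shift mm [-2.4  0.3 -0.7]
twist [ 0.    -0.    -0.001]
```

View pics/s7c.png

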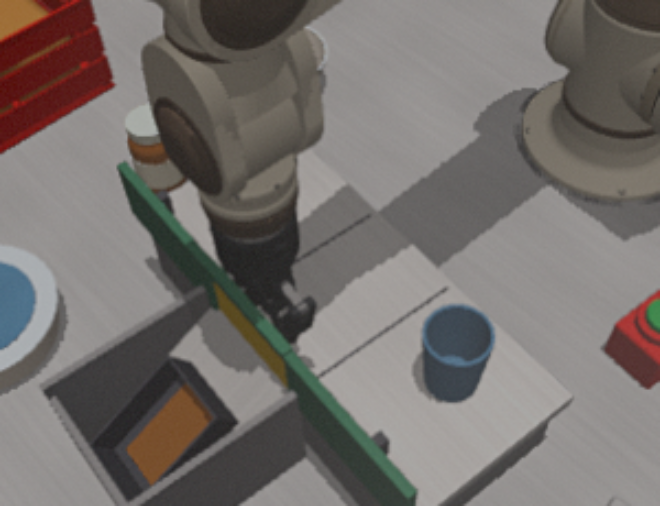

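The tin lies upright in the chute at crop (168,430) and the flap is shut at crop (250,335). Next is the button: triangulate its height from both views and retreat.

```bash
python3 -m crank '[{"gripper":30,"travel":[15,0,0],"twist":[0,0,0]},{"gripper":10,"travel":[25,0,-20],"twist":[0,0,0]},{"gripper":0,"travel":[25,0,-45],"twist":[0,0,0]},{"gripper":0,"travel":[0,0,-45],"twist":[0,0,0]},{"gripper":0,"travel":[0,0,0],"twist":[0,0,0]}]'
python3 - <<'E'
from h import *
im=cv2.imread("pics/scene1.png")
hsv=cv2.cvtColor(im,cv2.COLOR_BGR2HSV); m=cv2.inRange(hsv,(50,80,60),(80,255,255))[295:345,410:460]
ys,xs=np.nonzero(m); u,v=xs.mean()+410,ys.mean()+295; print(u,v,len(xs))
o1,d1=ray("top",182.4,205.0); o2,d2=ray("scene",u,v)
A=np.stack([d1,-d2],1); s=np.linalg.lstsq(A,o2-o1,rcond=None)[0]; a,b=o1+s[0]*d1,o2+s[1]*d2; print(a,b,a-b)
p=(a+b)/2; p[2]=.24; go(p)
E
```

```text
time: 11.9
ee_pos: [0.5256, -0.0142, 0.2465]
tcp_rot: [180.0, 0.4, 175.2]
wrist_force: [0.1, -0.4, -0.4]
opening: 0.0003
grasp_force: 0.0
437.01714285714286 314.8228571428571 350
[0.48611857 0.36562002 0.07998534] [0.48614031 0.36558546 0.07997602] [-2.17439251e-05  3.45622232e-05  9.32114243e-06]
t 11.9 pos [ 0.5256 -0.0142  0.2465] sill [-0.0866 -0.0002  0.1365] rot [180.    0.4 175.2] F [ 0.1 -0.4 -0.4] op 0.0003
shift mm [ 71.4 375.1   6.1]
```

```bash
python3 -m crank '[{"gripper":0,"travel":[8,46,0],"twist":[0,0,0]},{"gripper":0,"travel":[9,47,0],"twist":[0,0,0]},{"gripper":0,"travel":[9,47,0],"twist":[0,0,0]},{"gripper":0,"travel":[9,47,0],"twist":[0,0,0]},{"gripper":0,"travel":[9,47,0],"twist":[0,0,0]},{"gripper":0,"travel":[9,47,0],"twist":[0,0,0]},{"gripper":0,"travel":[9,47,0],"twist":[0,0,0]},{"gripper":0,"travel":[9,47,0],"twist":[0,0,0]},{"gripper":0,"travel":[0,0,50],"twist":[0,0,0]},{"gripper":0,"travel":[0,0,50],"twist":[0,0,0]},{"gripper":0,"travel":[0,0,35],"twist":[0,0,0]},{"gripper":0,"travel":[0,0,0],"twist":[0,0,0]}]'
python3 - <<'E'
from h import *
go([.486,.366,.08])
im=save("scene","s8.png"); cv2.imwrite("pics/s8c.png",cv2.resize(im[150:400,200:500],None,fx=2.2,fy=2.2)[:,:,::-1])
E
```

```text
time: 13.4
ee_pos: [0.484, 0.3642, 0.1038]
tcp_rot: [-179.8, -0.3, 175.2]
wrist_force: [-0.2, -1.1, 1.5]
opening: 0.0
grasp_force: 0.0
t 13.4 pos [0.484  0.3642 0.1038] sill [-0.1597  0.3734 -0.0062] rot [-179.8   -0.3  175.2] F [-0.2 -1.1  1.5] op 0.0
shift mm [-1.9  2.  23.8]
```

View pics/s8c.png

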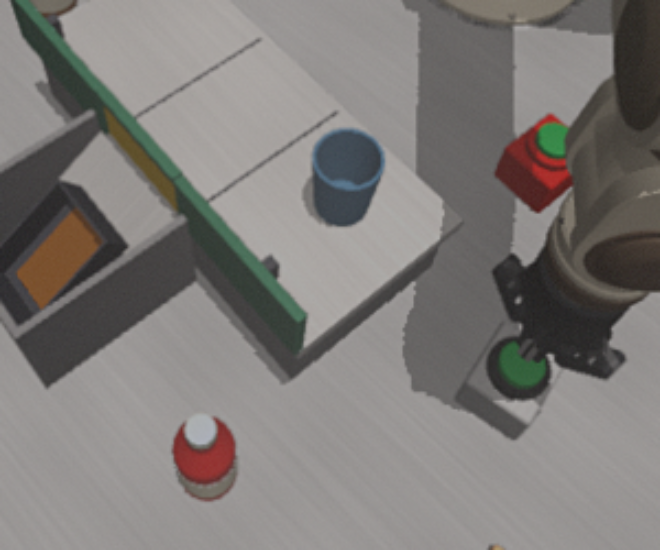

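The closed fingertips hang just above the true green button at crop (520,365). Press in small steps and watch the force.

```bash
python3 -m crank '[{"gripper":0,"travel":[-2,2,12],"twist":[0,0,0]},{"gripper":0,"travel":[0,0,8],"twist":[0,0,0]},{"gripper":0,"travel":[0,0,4],"twist":[0,0,0]},{"gripper":0,"travel":[0,0,2],"twist":[0,0,0]},{"gripper":0,"travel":[0,0,0],"twist":[0,0,0]}]'
```

```text
time: 14.08
ee_pos: [0.4879, 0.3673, 0.0816]
tcp_rot: [180.0, 0.0, 175.2]
wrist_force: [-1.4, -1.0, 0.8]
opening: 0.0
grasp_force: 0.8
```

```bash
python3 -m crank '[{"gripper":0,"travel":[0,0,2],"twist":[0,0,0]},{"gripper":0,"travel":[0,0,2],"twist":[0,0,0]},{"gripper":0,"travel":[0,0,0],"twist":[0,0,0]}]'; python3 -m crank '[{"gripper":0,"travel":[0,0,2],"twist":[0,0,0]},{"gripper":0,"travel":[0,0,2],"twist":[0,0,0]},{"gripper":0,"travel":[0,0,0],"twist":[0,0,0]}]'
```

```text
time: 14.45
ee_pos: [0.488, 0.3673, 0.0775]
tcp_rot: [180.0, 0.0, 175.2]
wrist_force: [-0.7, -1.1, 4.4]
opening: 0.0002
grasp_force: 2.0
time: 14.82
ee_pos: [0.4881, 0.3674, 0.0758]
tcp_rot: [179.9, 0.1, 175.2]
wrist_force: [-7.2, -4.8, 20.0]
opening: 0.0
grasp_force: 9.9
```

The force reads 20 N with the tip stopped, so the button is bottomed. Retreat straight up and check.

```bash
python3 -m crank '[{"gripper":0,"travel":[0,0,-10],"twist":[0,0,0]},{"gripper":0,"travel":[0,0,-25],"twist":[0,0,0]},{"gripper":0,"travel":[0,0,-50],"twist":[0,0,0]},{"gripper":0,"travel":[0,0,-50],"twist":[0,0,0]},{"gripper":0,"travel":[0,0,0],"twist":[0,0,0]},{"gripper":0,"travel":[0,0,0],"twist":[0,0,0]},{"gripper":0,"travel":[0,0,0],"twist":[0,0,0]},{"gripper":0,"travel":[0,0,0],"twist":[0,0,0]}]'
python3 - <<'E'
from h import *
im=save("scene","s9.png"); cv2.imwrite("pics/s9c.png",cv2.resize(im[70:400,150:500],None,fx=1.7,fy=1.7)[:,:,::-1])
E
```

```text
time: 15.82
ee_pos: [0.4876, 0.367, 0.2071]
tcp_rot: [-179.9, -0.1, 175.2]
wrist_force: [-0.2, -0.6, 0.5]
opening: 0.0001
grasp_force: 0.0
```

View pics/s9c.png

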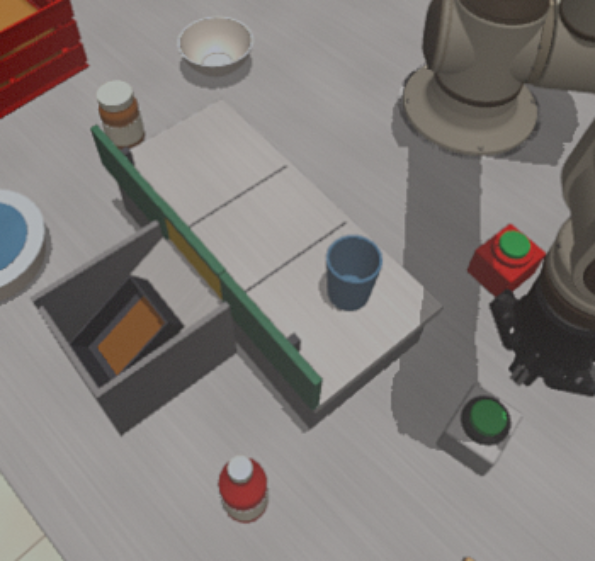

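The tin is at rest upright in the chute at crop (128,335), the flap is shut at (193,255), and the button at (487,418) is up and clear. The cup, jar and sauce bottle look unmoved, so I'm handing in.

```bash
python3 -c "
from workcell import bot
print(bot.job_done())"
```

```text
the job is handed in; nothing more can be done
None
```

I handed the job in at about 16 s of the allowed 64 s; the system gave no verdict. The last picture showed the tin upright in the chute with the flap shut, the call button back up after a full press, and the cup, jar and sauce bottle apparently where they were.

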